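# Find the slide bin with room

## Robot

A 7-joint arm with a two-finger parallel gripper is mounted at the origin on the work surface. World frame = base frame: x ahead of the robot, y to its left, z up, the work surface at z = 0. Lengths are in m, angles in rad, forces in N, time in s.
With the tool pointing down it reaches from about 0.4 to 0.85 m from the base axis. Payload 10.4 kg.
Tool frame: the origin (TCP) lies on the centre line of the jaws, within the pads' length; the fingertips stand 8 mm ahead of it and the grasp point (between the pads) lies 11 mm behind it (r.finger_overhang is the distance from the TCP to the fingertips, in m); z points along the fingers, y is the line along which they close (so a half turn about z gives the same grasp; the last joint's range is limited). The gripper opens to 87 mm and grips with 3 to 60 N. Pads are 19 mm wide; open, the fingers measure 117 mm over their backs; the gripper's body (75 mm by 190 mm) begins 51 mm behind the grasp point.
Start: joints at [-1.359, 0.332, -0.065, 1.46, 0.022, 1.35, -0.088], TCP at [0.145, 0.608, 0.231] pointing down, gripper open.
Joint ranges: [-2.6, 2.6], [-0.5, 2.12], [-1.47, 1.34], [0.16, 2.42], [-1.27, 4.41], [0.06, 2.06], [-2.6, 2.6]. Speed limits (rad/s): [2.22, 2.22, 2.79, 2.79, 3.14, 3.14, 3.14].

## Interface

Orientations are given as a unit quaternion [x, y, z, w].
In Python, from bench import r, vision gives the robot as it stands.
- The arm moves only by the tool drive_tool, never from a script. Its argument "series" is a list of rows, each a list of 2 entries, a list of its own where there are three numbers: the shift along the world's x, y, z in cm, then the turn about the world's z in degrees. A call has exactly 10 rows; each row shifts and turns the commanded pose from where the row before left it; what a row does not reach is not made up. A row lasts 1/8 s, in which the tool goes at most 62.5 mm and 10.7 degrees, less where a joint would pass 70% of its speed; a pose out of reach is approached as far as the arm can. A call with a gripper value outside its range is refused whole. "hand" is the closure, from 0 (fully open) to 1 (shut), set as the call begins (left out, the last holds). The fingers move at their own pace and stop on an object; "newtons" is the grip in N (left out, the last holds). Time passes only in rows, so rows that do not move let the fingers close, or fill a call up. It gives the time, the measured TCP pose, the force, the opening and the grip force at its end, in the units of the state.
- r.read_state(): the state, without advancing time (a new reading comes with each control period).
- vision.camera(name): name is "scene" or "top"; returns a dict with "color" (480x640x3 uint8, red, green, blue), "intrinsics" (3x3 intrinsics, pixels), "R" (3x3) and "t" (3): a world point X has camera coordinates R X + t. Camera axes: x right, y down, z forward; pixel columns grow to the right and rows downward; lengths in m; the calibration is good to about 2 mm. A picture is of the moment at which its call begins. There is no depth.
- r.close_job(): hands the job in; it is judged then, once.
The state is a dict: "time": time; "joint_positions": joint angles; "joint_vel": joint speeds; "joint_torque": joint torques, N m; "ee_pos": TCP position; "eef_rot": TCP orientation; "ft_force": force on the tool from outside, world axes, zero at the start; "torque": the same for the moment, N m; "width": finger opening in m; "grip_force": force on a finger pad.
Only numpy, scipy, OpenCV 4.12 (cv2) and the standard library are available. Lean on these libraries where they do the work, as an engineer would, in place of code of your own. Each camera call takes 0.05 s, during which the arm holds its last target. There are 200 camera calls.

## Task

Three of the four compartments of the used-slide discard unit are full, so their flaps sit solid; only the one with room has a flap that rocks under a finger. Press the ribbed ends of the flaps gently with a fingertip, never forcing one, until you find the one that gives, then push that flap wide open, so that it slopes steeply down into its compartment, and leave it open. Leave the things standing around where they are.

Things in the scene. Friction and masses are not known exactly. Their poses are not given: they have to be found in the camera images.
- console: Slide discard unit: cream box fixed to the table, 208 deep (x) x 450 wide (y) x 115 mm high. Origin on the table below the middle of the line of flap pivots; x away from the robot, y to its left along the row. Front face x = -92 mm, rear ledge x = 32 to 115 mm. Flaps 1 to 4 pivot at x = 0, y = 157.5, 52.5, -52.5, -157.5 mm, 111 mm up, over mouths 106 mm (x -72 to +32) by 90 mm (y).
- flap_1 (a joint): Angle (rad) of flap 1 (1 = robot's leftmost), a black plate 100 x 87 x 6 mm on a level pivot along the unit's y; 70 mm of it lies on the robot's side of the pivot (push end, thin grey ribs), 30 mm beyond. 0 = closed, level, top 114 mm above the table; positive = push end down, far end up; stops at -0.12 and 1.1. It stays at any angle by friction. All flaps look alike.
- flap_1_push (a point): Point on flap 1's top face, on its centre line, 45 mm from the pivot towards the robot; moves with the flap. Pressed here, a flap over full contents stops solid after about 1 to 2 mm; the one over the compartment with room gives at about 1.5 N (more nearer the pivot) and turns to its stop. That compartment is clear from 30 mm above the table.
- flap_2 (a joint): Angle (rad) of flap 2 (1 = robot's leftmost), a black plate 100 x 87 x 6 mm on a level pivot along the unit's y; 70 mm of it lies on the robot's side of the pivot (push end, thin grey ribs), 30 mm beyond. 0 = closed, level, top 114 mm above the table; positive = push end down, far end up; stops at -0.12 and 1.1. It stays at any angle by friction. All flaps look alike.
- flap_2_push (a point): Point on flap 2's top face, on its centre line, 45 mm from the pivot towards the robot; moves with the flap. Pressed here, a flap over full contents stops solid after about 1 to 2 mm; the one over the compartment with room gives at about 1.5 N (more nearer the pivot) and turns to its stop. That compartment is clear from 30 mm above the table.
- flap_3 (a joint): Angle (rad) of flap 3 (1 = robot's leftmost), a black plate 100 x 87 x 6 mm on a level pivot along the unit's y; 70 mm of it lies on the robot's side of the pivot (push end, thin grey ribs), 30 mm beyond. 0 = closed, level, top 114 mm above the table; positive = push end down, far end up; stops at -0.12 and 1.1. It stays at any angle by friction. All flaps look alike.
- flap_3_push (a point): Point on flap 3's top face, on its centre line, 45 mm from the pivot towards the robot; moves with the flap. Pressed here, a flap over full contents stops solid after about 1 to 2 mm; the one over the compartment with room gives at about 1.5 N (more nearer the pivot) and turns to its stop. That compartment is clear from 30 mm above the table.
- flap_4 (a joint): Angle (rad) of flap 4 (1 = robot's leftmost), a black plate 100 x 87 x 6 mm on a level pivot along the unit's y; 70 mm of it lies on the robot's side of the pivot (push end, thin grey ribs), 30 mm beyond. 0 = closed, level, top 114 mm above the table; positive = push end down, far end up; stops at -0.12 and 1.1. It stays at any angle by friction. All flaps look alike.
- flap_4_push (a point): Point on flap 4's top face, on its centre line, 45 mm from the pivot towards the robot; moves with the flap. Pressed here, a flap over full contents stops solid after about 1 to 2 mm; the one over the compartment with room gives at about 1.5 N (more nearer the pivot) and turns to its stop. That compartment is clear from 30 mm above the table.
- dish: Bystander, not to be disturbed: open glass dish, 84 mm across, 16 mm high, standing on the unit's rear ledge. Origin: centre of its underside.
- objective: Bystander, not to be disturbed: black microscope objective, 32 mm thick, 36 mm high, standing on the unit's rear ledge. Origin: centre of its underside.
- slide_box: Bystander, not to be disturbed: closed grey slide box 85 x 100 x 32 mm, on the table in front of the unit. Origin: centre of its underside.
- stain: Bystander, not to be disturbed: small amber bottle, 36 mm thick, 75 mm high, on the table in front of the unit. Origin: centre of its underside.
- jar: Bystander, not to be disturbed: glass jar with white lid, 60 mm thick, 70 mm high, on the table to the left of the unit. Origin: centre of its underside.
- eyepiece: Bystander, not to be disturbed: black eyepiece, 38 mm thick, 60 mm high, standing on the table to the right of the unit. Origin: centre of its underside.
- card_box: Bystander, not to be disturbed: small cardboard box 60 x 90 x 45 mm, on the table in front of the unit. Origin: centre of its underside.

How it is judged:
By the outcome, as a careful person would: the job done as asked, in the order asked, and still so for the second after the job is handed in, with the robot touching nothing.
It also fails if it takes over 48 s, if anything falls off the work surface, if the arm or the gripper's body presses on something with over 40 N, if the wrist force passes 120 N, or if a joint passes its speed limit or range.

## Working session

There is one attempt and no reset: what is moved stays moved. The work goes in short steps, Python scripts to look and compute and a tool call to move; the robot and the scene stay as the last step left them, time stands still between calls to the robot, and variables do not carry over. Pictures are saved under pics/ and viewed, at most 10 in all, crops included, and the job is handed in when it is done.

Besides the shell and the picture viewer there is one more tool, called by a JSON object that holds its "op" and its "data". drive_tool: Moves the arm, as the interface text tells. Its arguments: {"type":"object","properties":{"series":{"type":"array"},"hand":{"type":"number"},"newtons":{"type":"number"}},"required":["series"]}

```bash
mkdir -p pics; python3 - <<'E'
from bench import r,vision
import cv2,pickle
d={}
for n in("scene","top"):
    c=vision.camera(n);d[n]=c;cv2.imwrite(f"pics/{n}0.png",c["color"][:,:,::-1]);print(n,c["intrinsics"].tolist(),c["R"].tolist(),c["t"])
pickle.dump(d,open("c0.pkl","wb"))
s=r.read_state();print(s)
E
```

```text
scene [[605.3500726873168, 0.0, 317.0683408217249], [0.0, 605.3500726873168, 238.89537162378156], [0.0, 0.0, 1.0]] [[0.5602082266416055, 0.8283453942703689, 0.0032635248023120253], [0.5759212436576903, -0.3866565211082903, -0.7202856765119059], [-0.5953834595509413, 0.4053894947769391, -0.6936698736557982]] [-0.36364512 -0.23671645  1.53919869]
top [[475.3131363553832, 0.0, 320.99194889455964], [0.0, 475.3131363553832, 243.6618089554701], [0.0, 0.0, 1.0]] [[-0.007025779694223625, -0.9999253853818885, 0.00999310204940287], [-0.9962969267060127, 0.006143217488197254, -0.08575951676080316], [0.08569172804793941, -0.010558624331524108, -0.9962657492839868]] [0.06319489 0.55667305 1.2124095 ]
{'time': 0.1, 'joint_positions': array([-1.35860805,  0.33282313, -0.06470338,  1.4608377 ,  0.02158906,
        1.34987059, -0.08855486]), 'joint_vel': array([ 0.00050953, -0.00207006, -0.00169399, -0.00239317,  0.00071067,
       -0.00179168, -0.00185353]), 'joint_torque': array([ 1.53632733e-03, -6.24545074e+01,  2.46926973e-02, -3.90711987e+01,
       -6.13372936e-02,  3.67654162e-02,  6.48855689e-05]), 'ee_pos': array([0.14532007, 0.60754267, 0.22983383]), 'eef_rot': array([ 1.17142169e-01,  9.93114961e-01, -6.19791812e-04, -5.18381421e-05]), 'ft_force': array([-0.87362736,  0.1830069 ,  0.14781396]), 'torque': array([ 0.02644749, -0.00396458,  0.0397739 ]), 'grip_force': 0.0, 'width': 0.08666364564237403}
```

View pics/top0.png

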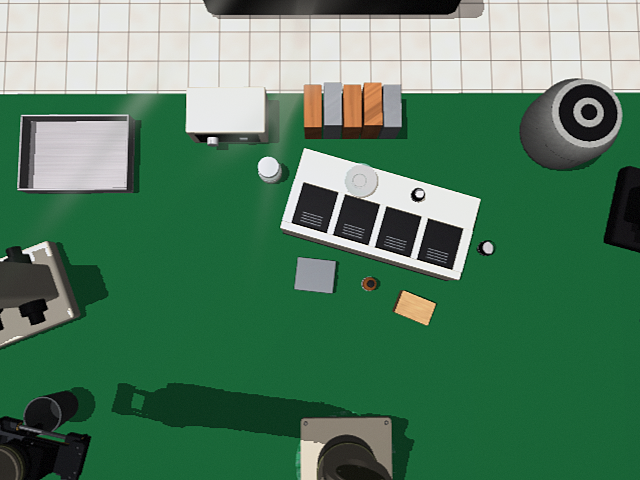

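View pics/scene0.png

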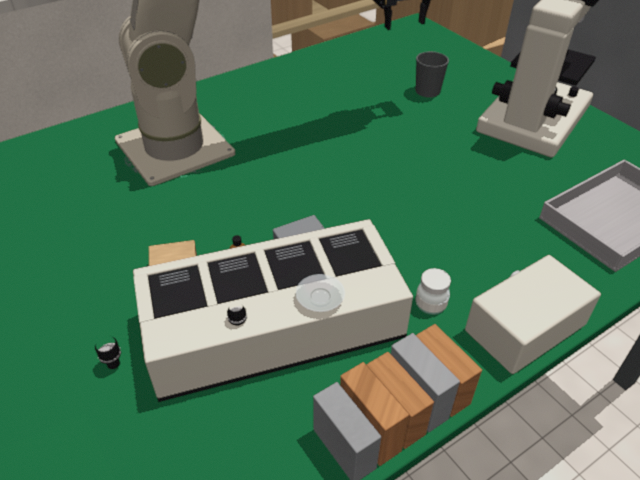

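The top view shows the unit with four black flaps centred near (316,208), (357,219), (399,231) and (441,243), ribs towards the robot. The dish is at (361,180), the objective at (418,195), and the slide box, bottle and card box stand in front at (316,275), (370,284) and (415,308).

```bash
cat > h.py <<'E'
import numpy as np,cv2,pickle
def ray(c,uv,z):
    uv=np.atleast_2d(np.float64(uv));K,R,t=c["intrinsics"],np.array(c["R"]),np.array(c["t"])
    d=np.c_[uv,np.ones(len(uv))]@np.linalg.inv(K).T@R; o=-R.T@t
    return o+d*((z-o[2])/d[:,2])[:,None]
def flaps(c,box):
    g=c["color"].max(2);m=np.zeros_like(g);x0,y0,x1,y1=box
    m[y0:y1,x0:x1]=(g[y0:y1,x0:x1]<60)*255
    m=cv2.morphologyEx(m,cv2.MORPH_CLOSE,np.ones((5,5)))
    cs=[k for k in cv2.findContours(m,0,2)[0] if cv2.contourArea(k)>600]
    return cs
E
python3 - <<'E'
from h import *
d=pickle.load(open("c0.pkl","rb"))
for n,b in(("top",(285,175,470,275)),("scene",(140,225,385,320))):
    c=d[n]
    for k in flaps(c,b):
        P=ray(c,k[:,0,:],0.114)[:,:2].astype(np.float32)
        q=cv2.minAreaRect(P);print(n,np.round(q[0],4),np.round(q[1],4),round(q[2],1))
# unit front/top outline
c=d["top"];m=((c["color"].min(2)>150)*255).astype(np.uint8);m[:,:278]=0;m[:145]=0;m[285:]=0;m[:,500:]=0
k=max(cv2.findContours(m,0,2)[0],key=cv2.contourArea)
q=cv2.minAreaRect(ray(c,k[:,0,:],0.115)[:,:2].astype(np.float32));print("unit",q)
E
```

```text
top [ 0.5474 -0.2261] [0.0873 0.1023] 73.2
top [ 0.5776 -0.1254] [0.0872 0.1022] 73.2
top [ 0.6076 -0.0248] [0.0876 0.1022] 73.2
top [0.6376 0.0755] [0.0869 0.1023] 73.3
scene [ 0.554  -0.2273] [0.0858 0.0973] 73.3
scene [ 0.5839 -0.1269] [0.0854 0.0973] 73.4
scene [ 0.6138 -0.0265] [0.0847 0.0972] 73.3
scene [0.6438 0.0742] [0.0842 0.0973] 73.4
unit ((0.6236416101455688, -0.08442650735378265), (0.4504944384098053, 0.20602034032344818), 73.3407974243164)
```

{"op": "drive_tool", "data": {"series": [[[3.9,-4.4,0],-3.2],[[3.9,-4.4,0],0],[[3.9,-4.4,0],0],[[3.9,-4.4,0],0],[[3.9,-4.4,0],0],[[3.9,-4.4,0],0],[[3.9,-4.4,0],0],[[3.9,-4.4,0],0],[[3.9,-4.4,0],0],[[3.9,-4.4,0],0]], "hand": 1, "newtons": 20}}

```text
time: 1.35
ee_pos: [0.5362, 0.1663, 0.2304]
eef_rot: [0.145, 0.989, 0.0, -0.0]
ft_force: [1.0, 0.9, -0.3]
width: 0.0019
grip_force: 0.0
```

{"op": "drive_tool", "data": {"series": [[[3.9,-4.2,0],0],[[3.8,-4.2,0],0],[[0,0,-3],0],[[0,0,-3],0],[[0,0,-2],0],[[0,0,-1],0],[[0,0,0],0],[[0,0,0],0],[[0,0,0],0],[[0,0,0],0]]}}

```text
time: 2.6
ee_pos: [0.6126, 0.0839, 0.1411]
eef_rot: [0.145, 0.989, 0.0, 0.0]
ft_force: [0.2, 1.2, 0.1]
width: 0.0006
grip_force: 0.0
```

```bash
python3 - <<'E'
from bench import r,vision
import cv2
print(r.finger_overhang,r.read_state()["ft_force"])
a=vision.camera("scene")["color"][200:340,120:420];b=vision.camera("top")["color"][140:290,270:500]
a=cv2.resize(a,None,fx=2,fy=2);b=cv2.resize(b,None,fx=2,fy=2)
o=cv2.copyMakeBorder(a,0,0,0,0,0);cv2.imwrite("pics/a1.png",__import__('numpy').vstack([a,cv2.copyMakeBorder(b,0,0,0,600-460,0)])[:,:,::-1])
E
```

```text
0.008 [0.18783257 1.16455545 0.14189941]
```

View pics/a1.png

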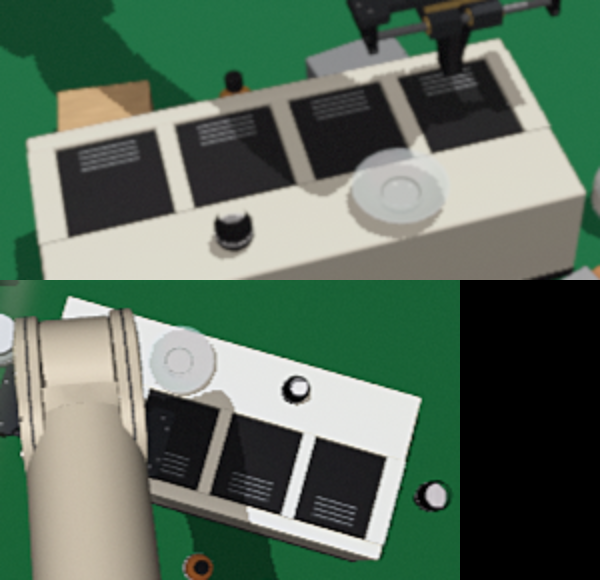

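The fingertip stands over flap 1's ribs, at about (452,70) in the crop, clear of everything around it. I'll press slowly.

{"op": "drive_tool", "data": {"series": [[[0.1,-0.1,-0.8],0],[[0,0,-0.6],0],[[0,0,-0.2],0],[[0,0,-0.1],0],[[0,0,-0.1],0],[[0,0,-0.1],0],[[0,0,-0.1],0],[[0,0,-0.1],0],[[0,0,0],0],[[0,0,0],0]]}}

```text
time: 3.95
ee_pos: [0.6135, 0.0829, 0.1212]
eef_rot: [0.145, 0.989, 0.0, 0.0]
ft_force: [-6.5, -0.4, 13.9]
width: 0.0004
grip_force: 6.9
```

{"op": "drive_tool", "data": {"series": [[[0,0,1.0],0],[[0,0,1.0],0],[[-1.0,-3.4,0],0],[[-1.0,-3.4,0],0],[[-1.0,-3.2,0],0],[[0,0,-0.6],0],[[0,0,-0.7],0],[[0,0,-0.3],0],[[0,0,0],0],[[0,0,0],0]]}}

```text
time: 5.2
ee_pos: [0.5836, -0.0168, 0.1237]
eef_rot: [0.145, 0.99, 0.0, 0.0]
ft_force: [-0.0, -0.9, 0.9]
width: 0.0004
grip_force: 0.0
```

{"op": "drive_tool", "data": {"series": [[[0,0,-0.1],0],[[0,0,-0.05],0],[[0,0,-0.05],0],[[0,0,-0.05],0],[[0,0,-0.05],0],[[0,0,0],0],[[0,0,0],0],[[0,0,0],0],[[0,0,0],0],[[0,0,0],0]]}}

```text
time: 6.45
ee_pos: [0.5835, -0.017, 0.1212]
eef_rot: [0.145, 0.989, 0.0, 0.0]
ft_force: [-2.6, 0.7, 7.3]
width: 0.0002
grip_force: 3.6
```

Flap 2 is solid as well: 7 N with no give. On to flap 3.

{"op": "drive_tool", "data": {"series": [[[0,0,1.0],0],[[0,0,1.0],0],[[-1.0,-3.4,0],0],[[-1.0,-3.4,0],0],[[-1.0,-3.3,0],0],[[0,0,-0.6],0],[[0,0,-0.7],0],[[0,0,-0.4],0],[[0,0,0],0],[[0,0,0],0]]}}

```text
time: 7.7
ee_pos: [0.5536, -0.1178, 0.1237]
eef_rot: [0.144, 0.99, 0.0, 0.0]
ft_force: [-0.1, 0.1, 1.0]
width: 0.0005
grip_force: 0.0
```

{"op": "drive_tool", "data": {"series": [[[0,0,-0.1],0],[[0,0,-0.05],0],[[0,0,-0.05],0],[[0,0,-0.05],0],[[0,0,0],0],[[0,0,0],0],[[0,0,0],0],[[0,0,0],0],[[0,0,0],0],[[0,0,0],0]]}}

```text
time: 8.95
ee_pos: [0.5534, -0.1181, 0.1211]
eef_rot: [0.145, 0.989, 0.0, -0.0]
ft_force: [-0.2, 0.4, 1.0]
width: 0.0004
grip_force: 0.2
```

{"op": "drive_tool", "data": {"series": [[[0,0,-0.05],0],[[0,0,-0.05],0],[[0,0,-0.05],0],[[0,0,0],0],[[0,0,0],0],[[0,0,0],0],[[0,0,0],0],[[0,0,0],0],[[0,0,0],0],[[0,0,0],0]]}}

```text
time: 10.2
ee_pos: [0.5534, -0.1181, 0.1195]
eef_rot: [0.145, 0.989, 0.0, -0.0]
ft_force: [-0.7, -0.2, -0.4]
width: 0.0004
grip_force: 0.1
```

{"op": "drive_tool", "data": {"series": [[[0,0,-0.05],0],[[0,0,-0.05],0],[[0,0,-0.05],0],[[0,0,-0.05],0],[[0,0,-0.05],0],[[0,0,-0.05],0],[[0,0,0],0],[[0,0,0],0],[[0,0,0],0],[[0,0,0],0]]}}

```text
time: 11.45
ee_pos: [0.5534, -0.1181, 0.1166]
eef_rot: [0.145, 0.989, 0.0, -0.0]
ft_force: [1.5, 0.0, 0.3]
width: 0.0006
grip_force: 0.2
```

Flap 3 gives: the tip has gone 5 mm below closed level with almost no force. Now I'll open it, first straight down, then sweeping towards the pivot.

{"op": "drive_tool", "data": {"series": [[[0,0,-0.3],0],[[0,0,-0.4],0],[[0,0,-0.4],0],[[0,0,-0.4],0],[[0,0,-0.4],0],[[0,0,-0.4],0],[[0,0,-0.4],0],[[0,0,-0.2],0],[[0,0,0],0],[[0,0,0],0]]}}

```text
time: 12.7
ee_pos: [0.5534, -0.1181, 0.0876]
eef_rot: [0.145, 0.989, 0.0, -0.0]
ft_force: [-1.7, -0.9, 0.5]
width: 0.0004
grip_force: 0.1
```

{"op": "drive_tool", "data": {"series": [[[0.19,-0.06,0],0],[[0.19,-0.06,0],0],[[0.19,-0.06,0],0],[[0.19,-0.06,0],0],[[0.19,-0.06,0],0],[[0.19,-0.06,0],0],[[0.19,-0.06,0],0],[[0.1,-0.03,0],0],[[0,0,0],0],[[0,0,0],0]]}}

```text
time: 13.95
ee_pos: [0.5678, -0.1226, 0.0876]
eef_rot: [0.145, 0.989, 0.0, 0.0]
ft_force: [-0.9, -0.2, -0.1]
width: 0.0001
grip_force: 0.4
```

{"op": "drive_tool", "data": {"series": [[[0.1,-0.03,0],0],[[0.1,-0.03,0],0],[[0.1,-0.03,0],0],[[0.05,-0.015,0],0],[[0,0,0],0],[[0,0,0],0],[[0,0,0],0],[[0,0,0],0],[[0,0,0],0],[[0,0,0],0]]}}

```text
time: 15.2
ee_pos: [0.5705, -0.1234, 0.0873]
eef_rot: [0.145, 0.989, 0.0, -0.001]
ft_force: [-5.7, 1.6, 1.6]
width: 0.0005
grip_force: 2.8
```

At the stop. I'll back off and lift clear.

{"op": "drive_tool", "data": {"series": [[[-0.8,0.24,0],0],[[-0.7,0.2,0],0],[[0,0,2],0],[[0,0,4],0],[[0,0,5],0],[[0,0,5],0],[[-3,0,4],0],[[-5,0,0],0],[[-5,0,0],0],[[0,0,0],0]]}}

```text
time: 16.45
ee_pos: [0.4239, -0.1197, 0.2883]
eef_rot: [0.145, 0.989, 0.002, 0.001]
ft_force: [-0.0, -0.5, 0.5]
width: 0.0008
grip_force: 0.0
```

```bash
python3 - <<'E'
from bench import r,vision
import cv2,numpy as np
s=r.read_state();print(s["time"],s["ee_pos"],s["ft_force"])
a=vision.camera("scene")["color"][200:380,80:460];b=vision.camera("top")["color"][140:330,250:500]
a=cv2.resize(a,(760,360));b=cv2.copyMakeBorder(b,0,0,0,510,0)
cv2.imwrite("pics/a2.png",np.vstack([a,b])[:,:,::-1])
E
```

```text
16.45 [ 0.42393388 -0.11967866  0.28828039] [-0.02197152 -0.45273157  0.48125529]
```

View pics/a2.png

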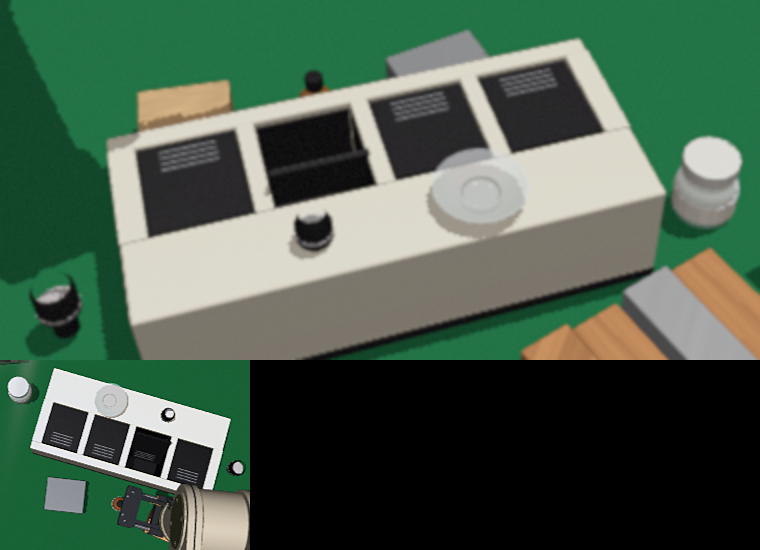

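The picture shows flap 3 steeply open, with its far end standing up at about (320,160). The other flaps are level, everything around the unit is where it was, and the arm is clear, so I'm handing in.

```bash
python3 -c "
from bench import r
print(r.close_job())"
```

```text
the job is handed in; nothing more can be done
None
```

Flap 3 was the one that gave: I pushed it open to its stop and left it open, flaps 1 and 2 pressed solid (peaks about 14 N and 7 N), flap 4 was not needed, nothing around the unit was disturbed, and the job was handed in at about 16.5 s.

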